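# Bring the cuvette carriage of an optical rail up to its detector and take a reading

## Robot

A 7-joint arm with a two-finger parallel gripper is mounted at the origin on a cart in front of the work surface, level with it; the furniture and walls round the work are solid. World frame = base frame: x ahead of the robot, y to its left, z up, the work surface at z = 0. Lengths are in m, angles in degrees, forces in N, time in s.
With the tool pointing down it reaches from about 0.425 to 0.875 m from the base axis. Payload 4.7 kg.
Tool frame: the origin (TCP) lies at the very end of the fingers, on their centre line; the grasp point (between the pads) lies 19 mm behind it (env.grip_point_offset is the distance from the TCP to the grasp point, in m); z points along the fingers, y is the line along which they close (so a half turn about z gives the same grasp; the last joint's range is limited). The gripper opens to 87 mm and grips with 3 to 60 N. Pads are 19 mm wide; open, the fingers measure 117 mm over their backs; the gripper's body (75 mm by 190 mm) begins 51 mm behind the grasp point.
Start: joints at [-74.593, 18.392, -4.016, 83.108, 1.295, 78.541, -3.26], TCP at [0.164, 0.629, 0.223] pointing down, gripper open.
Joint ranges: [-163.93, 163.93], [-17.29, 119.83], [-79.2, 71.16], [3.27, 140.29], [-89.18, 269.18], [5.43, 117.66], [-154.24, 154.24]. Speed limits (degrees/s): [147.25, 147.25, 180, 180, 180, 180, 180].

## Interface

Orientations are given as [roll, pitch, yaw] about the fixed x, y, z axes, in that order (R = Rz(yaw) Ry(pitch) Rx(roll)).
In Python, from cell import env gives the robot as it stands.
- The arm moves only by the tool jog_arm, never from a script. Its argument "motion" is a list of rows, each an object of numbers: "x", "y", "z": the shift along the tool's x, y, z in cm; "ax", "ay", "az": the turn, a rotation vector about the tool's x, y, z in degrees. In form: [{"x": .., "y": .., "z": .., "ax": .., "ay": .., "az": ..}, ...]. A call has exactly 5 rows; each row shifts and turns the commanded pose from where the row before left it, along the tool's axes as they then stand; what a row does not reach is not made up. A row lasts 1/10 s, in which the tool goes at most 50 mm and 8.59 degrees, less where a joint would pass 70% of its speed; a pose out of reach is approached as far as the arm can. A call is refused whole if a number of a shift passes 5 or a number of a turn 8.59, either way. A call with a gripper value outside its range is refused whole. "claw" is the gripper command: -1 is shut, 1 is fully open, values between are in proportion, set as the call begins (left out, the last holds). The fingers move at their own pace and stop on an object; "squeeze" is the grip in N (left out, the last holds). Time passes only in rows, so rows that do not move let the fingers close, or fill a call up. It gives the time, the measured TCP pose, the force, the opening and the grip force at its end, in the units of the state.
- env.get_obs(): the state, without advancing time (a new reading comes with each control period).
- env.read_camera(name): name is "scene" or "top" or "wrist"; returns the picture (480x640x3 uint8, red, green, blue); there is no depth.
- env.camera_params(name): a dict with "fx", "fy", "cx", "cy" (pixels), "extrinsics" (4x4, takes a point from world to camera coordinates). Camera axes: x right, y up, looking along -z (the intrinsics and any distortion apply to the point x, -y, -z); pixel columns grow to the right and rows downward; lengths in m; the calibration is good to about 2 mm. A picture is of the moment at which its call begins: read the wrist's pose just before it. camera_params takes no time and is no camera call; for the wrist camera it gives the pose at the moment of the call.
- env.sign_off(): hands the job in; it is judged then, once.
The state is a dict: "time_s": time; "qpos": joint angles; "joint_velocities": joint speeds; "effort": joint torques, N m; "tool_pos": TCP position; "tool_rot": TCP orientation; "force": force on the tool from outside, world axes, zero at the start; "wrist_torque": the same for the moment, N m; "grip_width": finger opening in m; "grasp_force": force on a finger pad.
Only numpy, scipy, OpenCV 4.12 (cv2) and the standard library are available. Lean on these libraries where they do the work, as an engineer would, in place of code of your own. Each camera call takes 0.05 s, during which the arm holds its last target. There are 200 camera calls.

## Task

On the short optical rail, press the lock button of the carriage that holds the cuvette and, keeping the button pressed down the whole way, slide that carriage along to the end stop in front of the detector; then let the button up so that the carriage is locked there. After that, press the key on top of the detector head right down and let it come up again. Do it all with the fingertips, leave the lens carriage where it is set, and do not pick up or shift anything else on the bench.

Things in the scene. Friction and masses are not known exactly. Their poses are not given: they have to be found in the camera images.
- end_stop (a point): middle of the lamp-side face of the steel end-stop block on the rail, 37 mm above the worktop; the block is 60 mm across the rail, 10 mm along it, its top at 44 mm. The detector head begins 18 mm behind this face: 84 x 78 mm, top at 84 mm. Axes as the rail's
- optical_rail: fixed aluminium rail, 480 mm long, 60 wide, 30 high, with a finned lamp housing at its left end (top at z 109 mm), two black carriages and a white detector head at its right end. Origin: underside, middle of the rail. y axis: along the rail from detector to lamp, the way the carriages slide; x axis: across it, away from the robot
- sample_carriage (a joint): position of the cuvette carriage along the rail in m: grows towards the detector (along the rail's -y axis) to 0.130 on the end stop; starts between 0 and 0.05. With its button up a blade locks it in a toothed rack under the rail's front edge, a tooth every 6 mm, one gap right at the end stop; with the button down it slides with about 1 N. The cuvette stands in an aluminium block 40 x 40 mm on it, to z 90 mm
- sample_button (a joint): travel of the cuvette carriage's lock button in m: 0 up (locked), 0.007 right down. It moves straight down against a spring, 4.5 N at the top and 6.3 N right down, and comes up by itself. The carriage is free while it is down 4 mm or more; let up on the way, it locks in the next gap
- sample_button_top (a point): centre of the top of that lock button: grey ribbed cap, 26 mm across the rail x 34 along it, on the robot's side of the carriage, top 56 mm above the worktop when up, 49 when down; rides with the carriage. Plate round it at 44 mm, bezel at 47. On its detector side stands a finger rest on the carriage, face 20.5 mm from the cap's centre, top at 71 mm: a fingertip on the cap can push it
- lens_carriage (a joint): position of the lens carriage in m, 0 to 0.012, growing towards the lamp. It is set already and must stay within 3 mm of where it starts
- lens_button_top (a point): centre of the top of the lens carriage's lock button, of the same shape and size as the other one; this carriage is the one nearer to the lamp, with the round lens on it, and is to be left alone
- read_key (a joint): travel of the key on the detector head in m: 0 up, 0.005 right down; spring of 2 N at the top, 4 N right down; comes up by itself
- read_key_top (a point): centre of the top of the detector's key: a grey rounded cap 22 x 26 mm on the robot's side of the detector head's top, its top 92 mm above the worktop when up, 8 mm proud of the head. Beside it (away from the robot) lies a flat display
- spare_cuvette: loose clear plastic cuvette, 12.5 x 12.5 x 45 mm, lying in front of the rail; a bystander. Origin: centre of its underside
- forceps: loose steel forceps, 120 x 11 x 8 mm, lying in front of the rail; a bystander. Origin: centre of the underside
- lens_can: loose black screw can, 35 mm in diameter, 50 mm high, standing in front of the rail; a bystander. Origin: centre of the underside
- timer: loose white wedge-shaped laboratory timer, 42 x 68 x 54 mm high, standing in front of the detector end; a bystander. Origin: centre of the underside
- beaker: loose glass beaker, 50 mm in diameter, 70 mm high, standing in front of the lamp end; a bystander. Origin: centre of the underside
- petri: loose covered Petri dish, 55 mm in diameter, 15 mm high, between the rail and the bench scale; a bystander. Origin: centre of the underside
- tally: loose hand tally counter, 58 x 64 x 20 mm, near the bench scale; a bystander. Origin: centre of the underside

How it is judged (in metres and radians):
On the way, in this order (a step that is already met when the one before it is completed fails the run):
1. the cuvette carriage is on its end stop with its button held down (value of joint sample_carriage above 0.1265 m and value of joint sample_button above 0.003 m), for 0.1 s.
2. the button is up and the carriage is locked at the end stop (value of joint sample_carriage above 0.1265 m and value of joint sample_button below 0.0015 m), for 0.2 s.
3. the detector's key is pressed down (all of step 2 and value of joint read_key above 0.0035 m), for 0.05 s.
At the end, for the whole second after the job is handed in: The cuvette carriage stands within 3.5 mm of its end stop with its button up (within 1.5 mm), so that it is locked; the detector's key, which was pressed down after that, is up again; the lens carriage is within 3 mm of where it started (all of step 2 and value of joint read_key below 0.001 m and distance of lens_button_top from where it was at the start of the episode below 0.003 m); the robot touches nothing.
It fails at once if the cuvette carriage is slid with its button up (velocity of joint sample_carriage above 0.015 m/s and value of joint sample_button below 0.0025 m and value of joint sample_carriage between 0.052 and 0.122 m).
It fails at once if the detector's key is pressed before the carriage is locked at the end stop (value of joint read_key above 0.003 m and (value of joint sample_carriage below 0.1265 m or value of joint sample_button above 0.003 m)).
It fails at once if the lens carriage is shifted or its button pressed down (distance of lens_button_top from where it was at the start of the episode above 0.006 m).
It fails at once if a loose bystander is shifted, knocked over or picked up (distance of any of spare_cuvette, forceps, lens_can, timer, beaker, petri, tally from where it was at the start of the episode above 0.02 m).
It also fails if it takes over 38 s, if anything falls off the work surface, if the arm or the gripper's body presses on something with over 40 N, if the wrist force passes 120 N, or if a joint passes its speed limit or range.

## Working session

There is one attempt and no reset: what is moved stays moved. The work goes in short steps, Python scripts to look and compute and a tool call to move; the robot and the scene stay as the last step left them, time stands still between calls to the robot, and variables do not carry over. Pictures are saved under pics/ and viewed, at most 10 in all, crops included, and the job is handed in when it is done.

Besides the shell and the picture viewer there is one more tool, called after "Emit:" in YAML: its name, and indented under it one key for each argument. jog_arm: Moves the arm, as the interface text tells. Its arguments: {"type":"object","properties":{"motion":{"type":"array"},"claw":{"type":"number"},"squeeze":{"type":"number"}},"required":["motion"]}

```bash
mkdir -p pics
cat > h.py <<'E'
from cell import env
import numpy as np, cv2
def snap(n,f):
    p=env.camera_params(n); im=env.read_camera(n); cv2.imwrite('pics/'+f,im[:,:,::-1]); return im,p
def ray(p,u,v):
    E=np.array(p['extrinsics']); R=E[:3,:3]; t=E[:3,3]
    d=np.array([(u-p['cx'])/p['fx'],-(v-p['cy'])/p['fy'],-1.0])
    return -R.T@t, R.T@d
def onz(p,u,v,z):
    o,d=ray(p,u,v); return o+d*(z-o[2])/d[2]
def proj(p,X):
    E=np.array(p['extrinsics']); c=E[:3,:3]@np.array(X)+E[:3,3]
    return p['cx']+p['fx']*c[0]/-c[2], p['cy']-p['fy']*c[1]/-c[2]
def two(p1,a,p2,b):
    o1,d1=ray(p1,*a);o2,d2=ray(p2,*b)
    s=np.linalg.lstsq(np.c_[d1,-d2],o2-o1,rcond=None)[0]
    A=o1+s[0]*d1;B=o2+s[1]*d2
    return (A+B)/2,np.linalg.norm(A-B)
E
python3 - <<'E'
from h import *
for n in('top','scene'):
    im,p=snap(n,n+'1.png'); print(n,{k:np.round(v,3).tolist() for k,v in p.items()})
o=env.get_obs();print(o['time_s'],o['tool_pos'],o['tool_rot'],o['grip_width'],env.grip_point_offset)
E
```

```text
top {'fx': 433.389, 'fy': 433.389, 'cx': 312.087, 'cy': 236.524, 'extrinsics': [[-0.131, -0.991, -0.003, 0.148], [0.971, -0.129, 0.199, -0.503], [-0.198, 0.023, 0.98, -0.946], [0.0, 0.0, 0.0, 1.0]]}
scene {'fx': 449.713, 'fy': 449.713, 'cx': 318.515, 'cy': 237.471, 'extrinsics': [[0.7, -0.714, -0.018, -0.296], [0.501, 0.473, 0.724, -0.351], [-0.509, -0.516, 0.689, -0.62], [0.0, 0.0, 0.0, 1.0]]}
0.1 [0.16374639 0.62852917 0.22160195] [-1.79903004e+02  3.89454438e-03  1.65401083e+02] 0.0870187614588654 0.0187
```

View pics/top1.png

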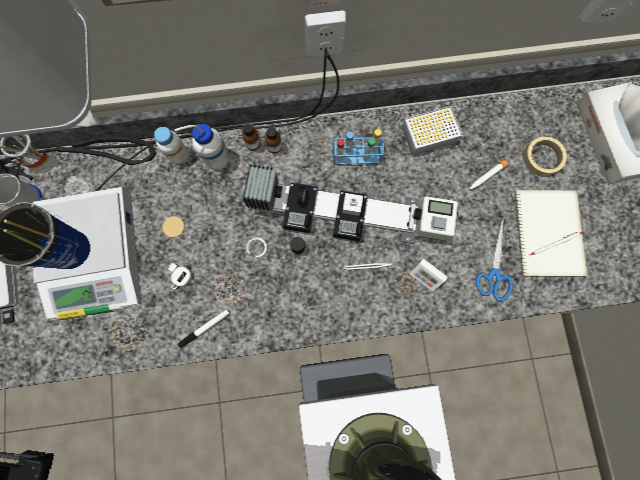

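View pics/scene1.png

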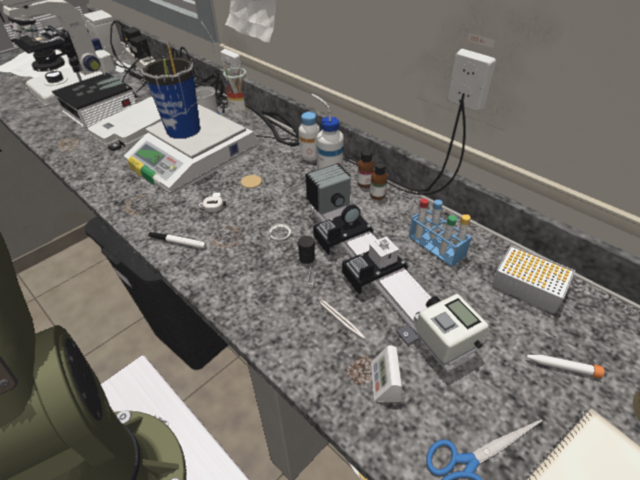

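The top view shows the rail from lamp (262,187) to detector (438,217), with the cuvette carriage at (350,215), its button near (348,226) and the key at (438,224). In the scene view the cuvette carriage is at (370,262) and the key at (443,320). I'll enlarge both.

Run:
```python
import cv2
a=cv2.imread('pics/top1.png')[160:300,230:470]; b=cv2.imread('pics/scene1.png')[160:410,290:500]
cv2.imwrite('pics/tc.png',cv2.resize(a,(720,420),interpolation=cv2.INTER_CUBIC))
cv2.imwrite('pics/sc.png',cv2.resize(b[:, :],None,fx=2.4,fy=2.4,interpolation=cv2.INTER_CUBIC))
from h import *
p=env.camera_params('top')
k=onz(p,438,224,.092);b=onz(p,348,226,.056);print(k,b)
for f in[(255,190),(440,217),(408,237)]:print(onz(p,*f,0.03))
```

```text
[ 0.5009962  -0.19831406  0.092     ] [ 0.53059624 -0.00408643  0.056     ]
[0.65348536 0.20140221 0.03      ]
[ 0.52906907 -0.22626925  0.03      ]
[ 0.49141667 -0.14268246  0.03      ]
```

View pics/tc.png

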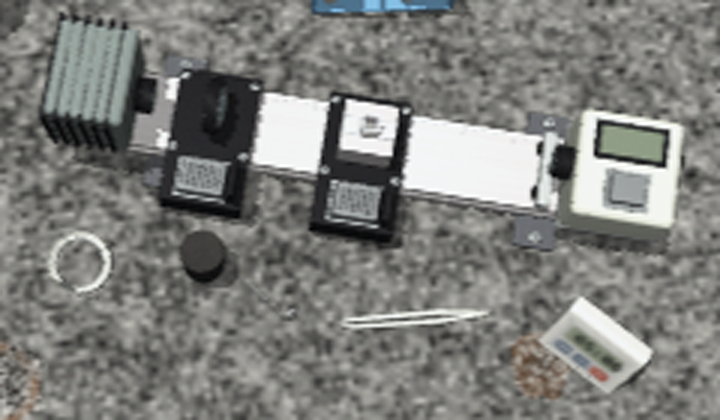

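View pics/sc.png

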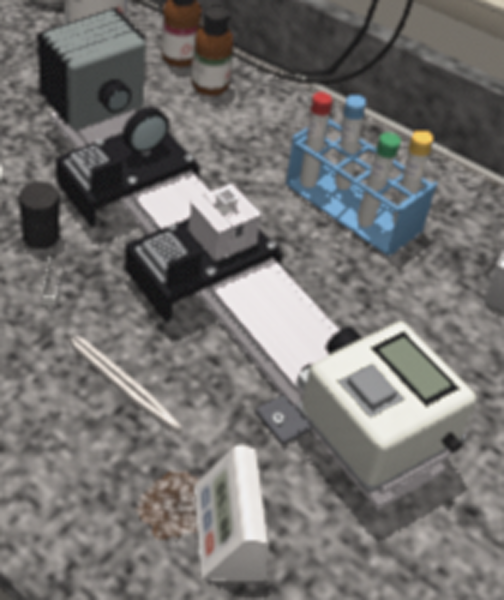

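Top view: cuvette button at crop (355,201), key (628,188), lens button (203,176), end-stop block about (545,172). Scene crop: cuvette button (165,252), key (371,388), lens button (88,165). I'll triangulate these.

Run:
```python
from h import *
P=env.camera_params('top');S=env.camera_params('scene')
T=lambda u,v:(230+(u+.0)/3,160+v/3)
C=lambda u,v:(290+u/2.4,160+v/2.4)
for n,a,b,z in[('btn',(355,201),(165,252),.056),('lens',(203,176),(88,165),.056),('key',(628,188),(371,388),.092)]:
    X,e=two(P,T(*a),S,C(*b)); print(n,X.round(4),round(e,4),onz(P,*T(*a),z).round(4),onz(S,*C(*b),z).round(4))
# rail edges in top, z=.03
for q in[(262,94),(550,133),(262,176),(520,212)]:print(onz(P,*T(*q),.03).round(4))
print('stop',onz(P,*T(538,175),.044).round(4))
im=cv2.imread('pics/top1.png')
# loose things
for n,q,z in[('can',(203,250),.05),('timer',(595,345),.03),('forc',(345,322),0.005),('forc',(488,314),.005),('cuv',(290,312),.01),('cuv',(250,285),.01)]:print(n,onz(P,*T(*q),z).round(3))
```

```text
btn [ 0.5291 -0.0049  0.0501] 0.0008 [ 0.5282 -0.0045  0.056 ] [ 0.5244 -0.0082  0.056 ]
lens [0.5632 0.1096 0.0492] 0.0039 [0.5631 0.1085 0.056 ] [0.556  0.1053 0.056 ]
key [ 0.5045 -0.2037  0.0847] 0.0014 [ 0.5036 -0.2018  0.092 ] [ 0.4984 -0.2053  0.092 ]
[0.6304 0.0534 0.03  ]
[ 0.5681 -0.1692  0.03  ]
[0.5634 0.0624 0.03  ]
[ 0.5079 -0.1345  0.03  ]
stop [ 0.5324 -0.1501  0.044 ]
can [0.507 0.116 0.05 ]
timer [ 0.397 -0.173  0.03 ]
forc [0.443 0.012 0.005]
forc [ 0.434 -0.101  0.005]
cuv [0.456 0.054 0.01 ]
cuv [0.481 0.083 0.01 ]
```

Emit:
jog_arm:
  motion:
    - {"x":-3.4,"y":-3.4}
    - {"x":-3.4,"y":-3.4}
    - {"x":-3.4,"y":-3.4}
    - {"x":-3.4,"y":-3.4}
    - {"x":-3.4,"y":-3.4}
  claw: -1

```text
$.motion[0]: bad value
```

Emit:
jog_arm:
  motion:
    - {"x":-3.4,"y":-3.5}
    - {"x":-3.4,"y":-3.5}
    - {"x":-3.4,"y":-3.5}
    - {"x":-3.4,"y":-3.5}
    - {"x":-3.4,"y":-3.5}

```text
$.motion[0]: bad value
```

Emit:
jog_arm:
  motion:
    - {"x":-3.4,"y":-3.5}
    - {"x":-3.4,"y":-3.5}
    - {"x":-3.4,"y":-3.5}
    - {"x":-2.5,"y":-2.5}
    - {"x":-1,"y":-1}

```text
$.motion[0]: bad value
```

Run:
```python
from h import *
o=env.get_obs();print(o['time_s'],o['tool_pos'],o['tool_rot'],o['grip_width'])
im,p=snap('wrist','w1.png');print(np.round(p['extrinsics'],4).tolist(),p['fx'],p['cx'],p['cy'])
np.save('w1.npy',p['extrinsics'])
for n,X in[('btn',(.527,-.006,.056)),('key',(.502,-.203,.092)),('tcp',o['tool_pos'])]:print(n,proj(p,X))
```

```text
0.1 [0.16374639 0.62852917 0.22160195] [-1.79903004e+02  3.89454438e-03  1.65401083e+02] 0.0870187614588654
[[0.2515, 0.9679, -0.001, -0.6497], [-0.9224, 0.2394, -0.3032, 0.0382], [-0.2933, 0.0772, 0.9529, -0.3923], [0.0, 0.0, 0.0, 1.0]] 383.45895031179987 323.9516728892538 242.08281842106385
btn (np.float64(-82.0916492731202), np.float64(604.0889715194596))
key (np.float64(-266.6294358646088), np.float64(653.2837425632765))
tcp (np.float64(323.0481161582888), np.float64(304.83860988791093))
```

View pics/w1.png

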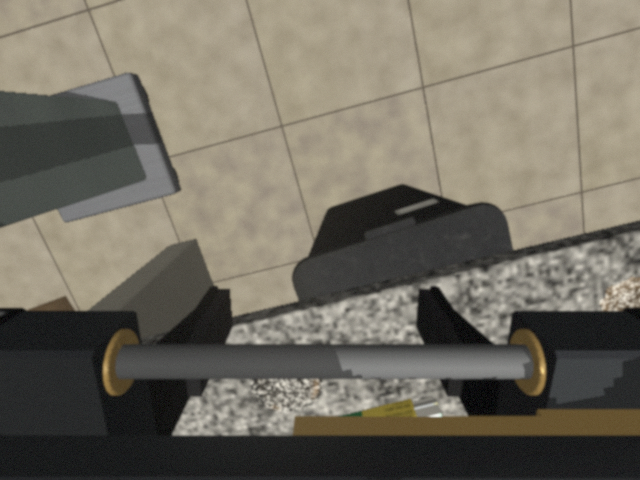

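The moves were refused because each row needs all six keys. The wrist picture shows only the floor and bench edge from the start pose, with the fingertips near row 300. I'll repeat the moves with full rows.

Emit:
jog_arm:
  motion:
    - {"x":-3.4,"y":-3.4,"z":0,"ax":0,"ay":0,"az":0}
    - {"x":-3.4,"y":-3.4,"z":0,"ax":0,"ay":0,"az":0}
    - {"x":-3.4,"y":-3.4,"z":0,"ax":0,"ay":0,"az":0}
    - {"x":-3.4,"y":-3.4,"z":0,"ax":0,"ay":0,"az":0}
    - {"x":-3.4,"y":-3.4,"z":0,"ax":0,"ay":0,"az":0}
  claw: -1

```text
time_s: 0.65
tool_pos: [0.2863, 0.4197, 0.2224]
tool_rot: [180.0, 0.0, 165.4]
force: [0.8, -0.0, 1.8]
grip_width: 0.0548
grasp_force: 0.0
```

Emit:
jog_arm:
  motion:
    - {"x":-3.4,"y":-3.5,"z":0,"ax":0,"ay":0,"az":0}
    - {"x":-3.4,"y":-3.5,"z":0,"ax":0,"ay":0,"az":0}
    - {"x":-3.4,"y":-3.5,"z":0,"ax":0,"ay":0,"az":0}
    - {"x":-3.4,"y":-3.5,"z":0,"ax":0,"ay":0,"az":0}
    - {"x":-3.4,"y":-3.5,"z":0,"ax":0,"ay":0,"az":0}

```text
time_s: 1.15
tool_pos: [0.4064, 0.2075, 0.2226]
tool_rot: [180.0, 0.0, 165.4]
force: [1.0, 0.5, -0.9]
grip_width: 0.0152
grasp_force: 0.0
```

Emit:
jog_arm:
  motion:
    - {"x":-3.4,"y":-3.5,"z":0,"ax":0,"ay":0,"az":0}
    - {"x":-3.4,"y":-3.5,"z":0,"ax":0,"ay":0,"az":0}
    - {"x":-3.4,"y":-3.5,"z":0,"ax":0,"ay":0,"az":0}
    - {"x":-2.5,"y":-2.5,"z":0,"ax":0,"ay":0,"az":0}
    - {"x":-1,"y":-1,"z":0,"ax":0,"ay":0,"az":0}

```text
time_s: 1.65
tool_pos: [0.5044, 0.0349, 0.2226]
tool_rot: [-179.9, 0.1, 165.1]
force: [-0.2, 0.5, 1.3]
grip_width: 0.0003
grasp_force: 0.0
```

Run:
```python
from h import *
o=env.get_obs();print(o['time_s'],o['tool_pos'],o['tool_rot'],o['grip_width'],o['force'])
im,p=snap('wrist','w2.png')
np.save('w2.npy',p['extrinsics'])
for n,X in[('btn',(.527,-.006,.056)),('key',(.502,-.203,.092)),('tcp',o['tool_pos'])]:print(n,proj(p,X))
```

```text
1.65 [0.5043847  0.0348677  0.22262756] [-1.79935331e+02  6.39079109e-02  1.65057181e+02] 0.0003252683470964378 [-0.17832212  0.45624253  1.30334953]
btn (np.float64(286.5480032778793), np.float64(252.73462179836002))
key (np.float64(49.96465663635871), np.float64(296.57848621908533))
tcp (np.float64(322.9859381822342), np.float64(304.810254350232))
```

View pics/w2.png

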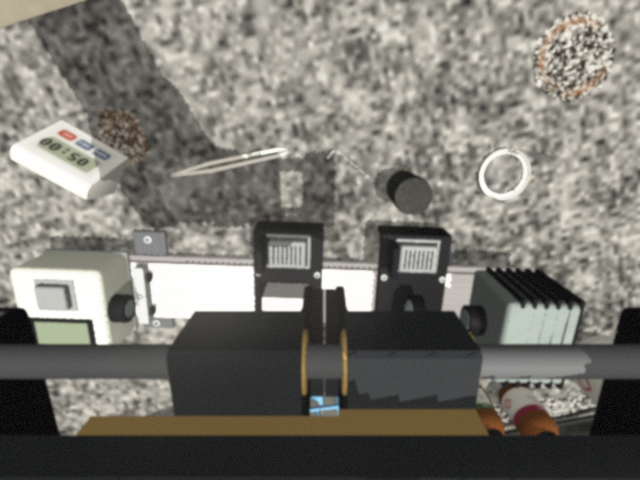

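Wrist view: cuvette cap centre at (288,252), lens cap (417,257), key (54,296), end-stop block about (142,295), and the closed fingertips at (323,300).

Run:
```python
from h import *
p=env.camera_params('wrist');p['extrinsics']=np.load('w2.npy');P=env.camera_params('top')
T=lambda u,v:(230+u/3,160+v/3)
for n,q,z,t in[('btn',(288,252),.056,(355,201)),('lens',(417,257),.056,(203,176)),('key',(54,296),.092,(628,188))]:
    X,e=two(p,q,P,T(*t));print(n,onz(p,*q,z).round(4),'2view',X.round(4),round(e,4))
im=cv2.imread('pics/w2.png');g=cv2.cvtColor(im,6)
# rail near top edge: strongest vertical brightness transition to white
pts=[]
for u in list(range(165,250,5))+list(range(332,372,5)):
    c=g[245:295,u].astype(int); w=np.argmax(c>225); pts.append((u,245+w))
print(pts)
A=np.array([onz(p,*q,.03)[:2] for q in pts]);l=cv2.fitLine(A.astype('f4'),cv2.DIST_HUBER,0,.01,.01).ravel();print('rail dir',np.degrees(np.arctan2(l[1],l[0])))
print('stopface',onz(p,149,295,.044).round(4),'carr edge',onz(p,255,285,.044).round(4),onz(p,253,225,.044).round(4),onz(p,324,228,.044).round(4))
```

```text
btn [ 0.5267 -0.0045  0.056 ] 2view [ 0.5299 -0.0059  0.0464] 0.0009
lens [0.5616 0.108  0.056 ] 2view [0.5644 0.1088 0.05  ] 0.0007
key [ 0.5024 -0.1995  0.092 ] 2view [ 0.504  -0.2033  0.0876] 0.0009
[(165, np.int64(264)), (170, np.int64(264)), (175, np.int64(264)), (180, np.int64(264)), (185, np.int64(265)), (190, np.int64(265)), (195, np.int64(265)), (200, np.int64(265)), (205, np.int64(265)), (210, np.int64(265)), (215, np.int64(266)), (220, np.int64(266)), (225, np.int64(266)), (230, np.int64(266)), (235, np.int64(266)), (240, np.int64(266)), (245, np.int64(267)), (332, np.int64(270)), (337, np.int64(270)), (342, np.int64(270)), (347, np.int64(270)), (352, np.int64(270)), (357, np.int64(271)), (362, np.int64(271)), (367, np.int64(271))]
rail dir 72.89204
stopface [ 0.5381 -0.1509  0.044 ] carr edge [ 0.5547 -0.0474  0.044 ] [ 0.4968 -0.0304  0.044 ] [0.5164 0.0321 0.044 ]
```

Emit:
jog_arm:
  motion:
    - {"x":0,"y":0,"z":0,"ax":0,"ay":0,"az":2.2}
    - {"x":-1.6,"y":-1.5,"z":2,"ax":0,"ay":0,"az":0}
    - {"x":-1.6,"y":-1.6,"z":3,"ax":0,"ay":0,"az":0}
    - {"x":0,"y":0,"z":4,"ax":0,"ay":0,"az":0}
    - {"x":0,"y":0,"z":3,"ax":0,"ay":0,"az":0}

```text
time_s: 2.2
tool_pos: [0.5239, 0.0008, 0.1004]
tool_rot: [-180.0, -0.1, 163.2]
force: [0.3, -0.0, -0.7]
grip_width: 0.0009
grasp_force: 0.0
```

Emit:
jog_arm:
  motion:
    - {"x":0,"y":0,"z":1.5,"ax":0,"ay":0,"az":0}
    - {"x":0,"y":0,"z":1,"ax":0,"ay":0,"az":0}
    - {"x":0,"y":0,"z":0,"ax":0,"ay":0,"az":0}
    - {"x":0,"y":0,"z":0,"ax":0,"ay":0,"az":0}
    - {"x":0,"y":0,"z":0,"ax":0,"ay":0,"az":0}

```text
time_s: 2.7
tool_pos: [0.5259, 0.0009, 0.0788]
tool_rot: [179.9, 0.1, 163.2]
force: [-0.1, 1.5, 0.3]
grip_width: 0.0005
grasp_force: 0.0
```

Run:
```python
from h import *
o=env.get_obs();print(o['time_s'],o['tool_pos'],o['tool_rot'],o['force'])
im,p=snap('wrist','w3.png');np.save('w3.npy',p['extrinsics'])
for n,X in[('btn',(.527,-.0045,.056)),('key',(.5025,-.2,.092)),('tcp',o['tool_pos'])]:print(n,proj(p,X))
cv2.imwrite('pics/w3c.png',cv2.resize(im[140:380,150:490,::-1],(680,480)))
```

```text
2.7 [0.52588623 0.00085756 0.07879728] [1.79925966e+02 1.13155623e-01 1.63218960e+02] [-0.06342685  1.52698553  0.31234537]
btn (np.float64(313.9260730276532), np.float64(289.5549275079815))
key (np.float64(-104.56370149763069), np.float64(387.22545243663114))
tcp (np.float64(322.9852658403528), np.float64(304.9373349482029))
```

View pics/w3c.png

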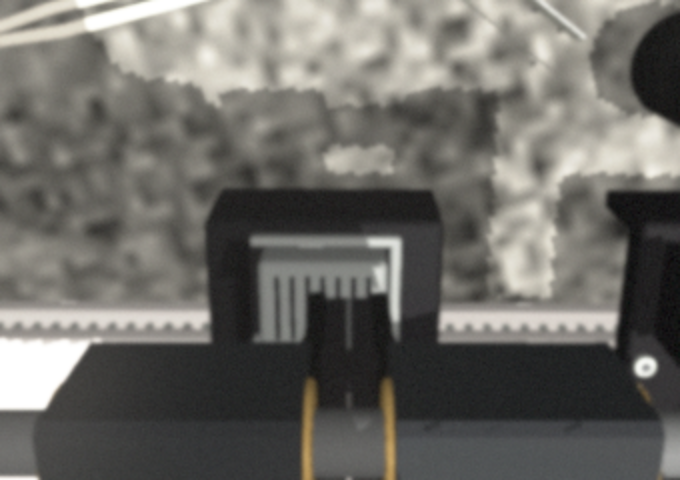

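The closed tips sit about 6 mm towards the lamp from the cap centre (cap centred at crop column 323, tips at 348) and are well placed across the rail. I'll correct that and go down to just above the cap.

Emit:
jog_arm:
  motion:
    - {"x":-0.2,"y":-0.3,"z":0,"ax":0,"ay":0,"az":0.3}
    - {"x":0,"y":-0.3,"z":0,"ax":0,"ay":0,"az":0}
    - {"x":0,"y":0,"z":1,"ax":0,"ay":0,"az":0}
    - {"x":0,"y":0,"z":0.8,"ax":0,"ay":0,"az":0}
    - {"x":0,"y":0,"z":0,"ax":0,"ay":0,"az":0}

```text
time_s: 3.25
tool_pos: [0.5236, -0.0058, 0.0578]
tool_rot: [-179.9, -0.2, 162.9]
force: [-0.8, -0.3, -0.6]
grip_width: 0.0005
grasp_force: 0.0
```

Emit:
jog_arm:
  motion:
    - {"x":-0.2,"y":0,"z":0.1,"ax":0,"ay":0,"az":0}
    - {"x":0,"y":0,"z":0.3,"ax":0,"ay":0,"az":0}
    - {"x":0,"y":0,"z":0.3,"ax":0,"ay":0,"az":0}
    - {"x":0,"y":0,"z":0.1,"ax":0,"ay":0,"az":0}
    - {"x":0,"y":0,"z":0,"ax":0,"ay":0,"az":0}

```text
time_s: 3.75
tool_pos: [0.5276, -0.0063, 0.052]
tool_rot: [180.0, 0.1, 162.9]
force: [-0.5, -0.0, 5.0]
grip_width: 0.0006
grasp_force: 2.6
```

Emit:
jog_arm:
  motion:
    - {"x":0,"y":0,"z":0.2,"ax":0,"ay":0,"az":0}
    - {"x":0,"y":0,"z":0.2,"ax":0,"ay":0,"az":0}
    - {"x":0,"y":0,"z":0,"ax":0,"ay":0,"az":0}
    - {"x":0,"y":0,"z":0,"ax":0,"ay":0,"az":0}
    - {"x":0,"y":0,"z":0,"ax":0,"ay":0,"az":0}

```text
time_s: 4.25
tool_pos: [0.5278, -0.0058, 0.0492]
tool_rot: [179.9, 0.0, 162.9]
force: [-3.4, 0.4, 11.7]
grip_width: 0.0004
grasp_force: 6.3
```

Emit:
jog_arm:
  motion:
    - {"x":0,"y":-0.5,"z":0,"ax":0,"ay":0,"az":0}
    - {"x":0,"y":-0.6,"z":0,"ax":0,"ay":0,"az":0}
    - {"x":0,"y":-0.6,"z":0,"ax":0,"ay":0,"az":0}
    - {"x":0,"y":-0.6,"z":0,"ax":0,"ay":0,"az":0}
    - {"x":0,"y":-0.5,"z":0,"ax":0,"ay":0,"az":0}

```text
time_s: 4.75
tool_pos: [0.5195, -0.0326, 0.0492]
tool_rot: [179.9, 0.0, 162.9]
force: [-3.5, 2.2, 12.3]
grip_width: 0.0005
grasp_force: 6.3
```

Emit:
jog_arm:
  motion:
    - {"x":0,"y":-0.6,"z":0,"ax":0,"ay":0,"az":0}
    - {"x":0,"y":-0.7,"z":0,"ax":0,"ay":0,"az":0}
    - {"x":0,"y":-0.7,"z":0,"ax":0,"ay":0,"az":0}
    - {"x":0,"y":-0.7,"z":0,"ax":0,"ay":0,"az":0}
    - {"x":0,"y":-0.6,"z":0,"ax":0,"ay":0,"az":0}

```text
time_s: 5.25
tool_pos: [0.5098, -0.0643, 0.0492]
tool_rot: [179.9, 0.0, 162.9]
force: [-3.2, 1.3, 12.2]
grip_width: 0.0003
grasp_force: 6.6
```

Emit:
jog_arm:
  motion:
    - {"x":0,"y":-0.6,"z":0,"ax":0,"ay":0,"az":0}
    - {"x":0,"y":-0.6,"z":0,"ax":0,"ay":0,"az":0}
    - {"x":0,"y":-0.5,"z":0,"ax":0,"ay":0,"az":0}
    - {"x":0,"y":-0.4,"z":0,"ax":0,"ay":0,"az":0}
    - {"x":0,"y":0,"z":0,"ax":0,"ay":0,"az":0}

```text
time_s: 5.75
tool_pos: [0.5033, -0.0851, 0.0492]
tool_rot: [179.9, 0.0, 162.9]
force: [-3.5, 0.6, 14.7]
grip_width: 0.0004
grasp_force: 6.9
```

Run:
```python
from h import *
o=env.get_obs();print(o['time_s'],o['tool_pos'],o['tool_rot'],o['force'])
im,p=snap('wrist','w4.png');np.save('w4.npy',p['extrinsics'])
cv2.imwrite('pics/w4c.png',cv2.resize(im[140:400,60:460,::-1],(800,520)))
```

```text
5.75 [ 0.50334964 -0.0851017   0.04915681] [1.79923476e+02 3.79527148e-02 1.62856278e+02] [-3.5177737   0.61312812 14.70022382]
```

View pics/w4c.png

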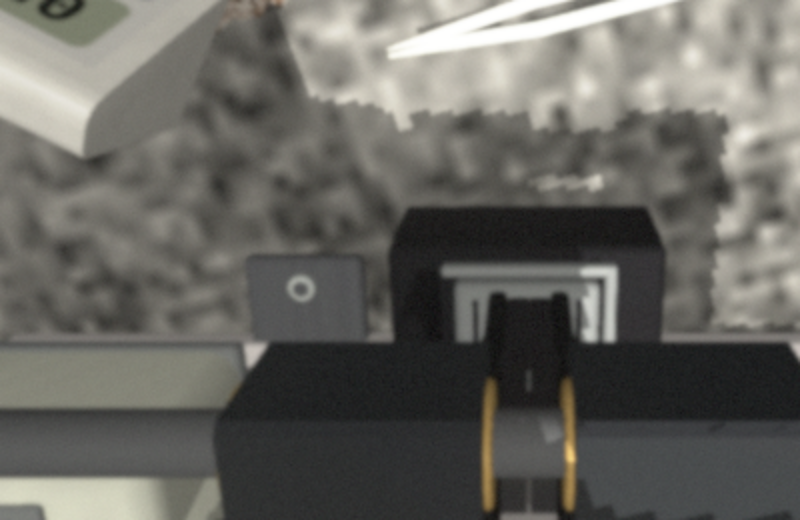

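The carriage is riding with the tips (cap pressed, tips centred at crop (530,310)). The carriage edge is at column 395, nearing the end-stop tab at 250–365. I'll carry on to the stop.

Emit:
jog_arm:
  motion:
    - {"x":0,"y":-0.4,"z":0,"ax":0,"ay":0,"az":0}
    - {"x":0,"y":-0.4,"z":0,"ax":0,"ay":0,"az":0}
    - {"x":0,"y":-0.4,"z":0,"ax":0,"ay":0,"az":0}
    - {"x":0,"y":-0.4,"z":0,"ax":0,"ay":0,"az":0}
    - {"x":0,"y":-0.3,"z":0,"ax":0,"ay":0,"az":0}

```text
time_s: 6.3
tool_pos: [0.498, -0.1027, 0.0492]
tool_rot: [179.9, 0.0, 162.9]
force: [-3.6, 1.8, 14.0]
grip_width: 0.0004
grasp_force: 6.9
```

Emit:
jog_arm:
  motion:
    - {"x":0,"y":-0.2,"z":0,"ax":0,"ay":0,"az":0}
    - {"x":0,"y":-0.2,"z":0,"ax":0,"ay":0,"az":0}
    - {"x":0,"y":-0.2,"z":0,"ax":0,"ay":0,"az":0}
    - {"x":0,"y":-0.2,"z":0,"ax":0,"ay":0,"az":0}
    - {"x":0,"y":0,"z":0,"ax":0,"ay":0,"az":0}

```text
time_s: 6.8
tool_pos: [0.4974, -0.1079, 0.0492]
tool_rot: [179.7, 0.2, 163.0]
force: [0.6, 5.6, 10.8]
grip_width: 0.0004
grasp_force: 4.9
```

Emit:
jog_arm:
  motion:
    - {"x":0,"y":-0.2,"z":0,"ax":0,"ay":0,"az":0}
    - {"x":0,"y":-0.2,"z":0,"ax":0,"ay":0,"az":0}
    - {"x":0,"y":-0.2,"z":0,"ax":0,"ay":0,"az":0}
    - {"x":0,"y":-0.2,"z":0,"ax":0,"ay":0,"az":0}
    - {"x":0,"y":0,"z":0,"ax":0,"ay":0,"az":0}

```text
time_s: 7.3
tool_pos: [0.4956, -0.115, 0.0492]
tool_rot: [179.7, 0.2, 163.0]
force: [2.5, 6.4, 9.0]
grip_width: 0.0008
grasp_force: 6.0
```

Run:
```python
from h import *
o=env.get_obs();print(o['time_s'],o['tool_pos'],o['tool_rot'],o['force'])
im,p=snap('wrist','w5.png')
cv2.imwrite('pics/w5c.png',cv2.resize(im[140:400,60:460,::-1],(800,520)))
```

```text
7.3 [ 0.49562026 -0.11495123  0.04920829] [179.67604518   0.22692526 162.9964283 ] [2.52501304 6.39368165 9.02862792]
```

View pics/w5c.png

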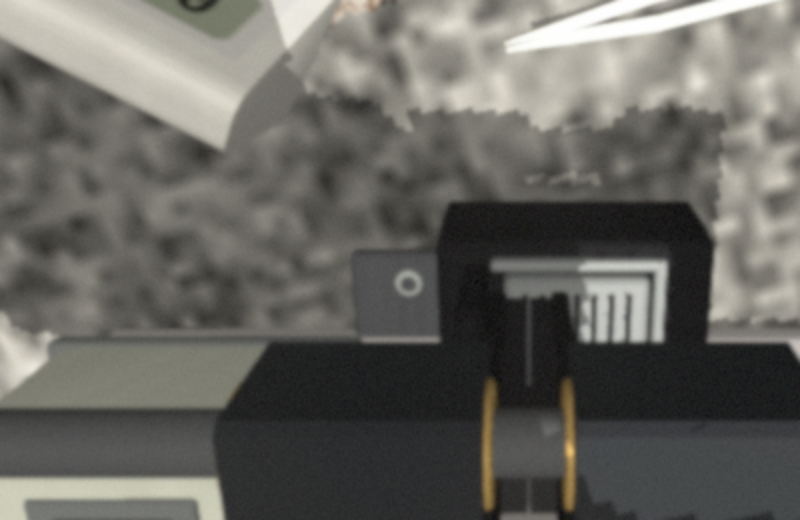

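The tips have slid along the cap to the finger rest (cap shows to the right of the tips at column 580–665), so the carriage is standing against something. I'll push gently on the rest to confirm it is the stop.

Emit:
jog_arm:
  motion:
    - {"x":0,"y":-0.2,"z":0,"ax":0,"ay":0,"az":0}
    - {"x":0,"y":-0.2,"z":0,"ax":0,"ay":0,"az":0}
    - {"x":0,"y":0,"z":0,"ax":0,"ay":0,"az":0}
    - {"x":0,"y":0,"z":0,"ax":0,"ay":0,"az":0}
    - {"x":0,"y":0,"z":0,"ax":0,"ay":0,"az":0}

```text
time_s: 7.85
tool_pos: [0.4956, -0.1151, 0.0492]
tool_rot: [179.4, 0.2, 163.1]
force: [4.5, 14.6, 7.4]
grip_width: 0.0003
grasp_force: 8.8
```

Hard stop confirmed: 14.6 N of push with no motion, button still down. Now I'll lift straight up.

Emit:
jog_arm:
  motion:
    - {"x":0,"y":0,"z":-0.3,"ax":0,"ay":0,"az":0}
    - {"x":0,"y":0,"z":-0.4,"ax":0,"ay":0,"az":0}
    - {"x":0,"y":0,"z":-0.5,"ax":0,"ay":0,"az":0}
    - {"x":0,"y":0.2,"z":-0.8,"ax":0,"ay":0,"az":0}
    - {"x":0,"y":0.3,"z":-1.5,"ax":0,"ay":0,"az":0}

```text
time_s: 8.35
tool_pos: [0.4918, -0.1151, 0.0813]
tool_rot: [180.0, -0.2, 163.0]
force: [-0.3, -0.4, 0.8]
grip_width: 0.0007
grasp_force: 0.0
```

Emit:
jog_arm:
  motion:
    - {"x":0,"y":0,"z":-3,"ax":0,"ay":0,"az":0}
    - {"x":0,"y":0,"z":-3,"ax":0,"ay":0,"az":0}
    - {"x":0,"y":0,"z":-3,"ax":0,"ay":0,"az":0}
    - {"x":0,"y":0,"z":0,"ax":0,"ay":0,"az":0}
    - {"x":0,"y":0,"z":0,"ax":0,"ay":0,"az":0}

```text
time_s: 8.85
tool_pos: [0.493, -0.1171, 0.1726]
tool_rot: [180.0, 0.0, 162.9]
force: [-0.7, 0.7, -1.0]
grip_width: 0.0003
grasp_force: 0.0
```

Run:
```python
from h import *
o=env.get_obs();print(o['time_s'],o['tool_pos'],o['tool_rot'],o['force'])
im,p=snap('wrist','w6.png');np.save('w6.npy',p['extrinsics'])
print('tcp',proj(p,o['tool_pos']),'key',proj(p,(.5025,-.2,.092)))
```

```text
8.85 [ 0.49300439 -0.11705657  0.17263371] [1.79952633e+02 4.34089105e-02 1.62914306e+02] [-0.74324523  0.72219051 -1.03727461]
tcp (np.float64(322.995581578242), np.float64(304.80586042634206)) key (np.float64(213.46430149132905), np.float64(294.9950059235585))
```

View pics/w6.png

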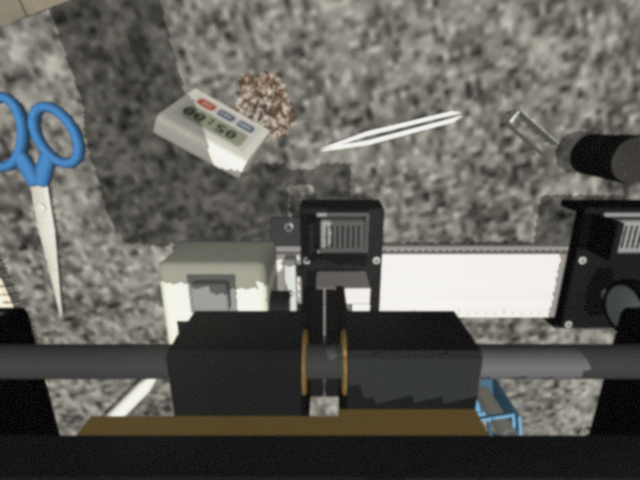

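The carriage stands on the end stop (its detector edge at column 300, touching the block at 283–300) with the cap up. The key is centred near (211,294), close to the prediction of (213,295). Now to go above the key.

Emit:
jog_arm:
  motion:
    - {"x":-1.1,"y":-2.6,"z":0,"ax":0,"ay":0,"az":0}
    - {"x":-1.1,"y":-2.6,"z":0,"ax":0,"ay":0,"az":0}
    - {"x":-1.1,"y":-2.6,"z":0,"ax":0,"ay":0,"az":0}
    - {"x":0,"y":0,"z":2.5,"ax":0,"ay":0,"az":0}
    - {"x":0,"y":0,"z":2,"ax":0,"ay":0,"az":0}

```text
time_s: 9.4
tool_pos: [0.5002, -0.2025, 0.1253]
tool_rot: [-180.0, -0.1, 162.8]
force: [-0.4, 0.6, -0.4]
grip_width: 0.0006
grasp_force: 0.0
```

Emit:
jog_arm:
  motion:
    - {"x":0,"y":0,"z":0.5,"ax":0,"ay":0,"az":0}
    - {"x":0,"y":0,"z":0,"ax":0,"ay":0,"az":0}
    - {"x":0,"y":0,"z":0,"ax":0,"ay":0,"az":0}
    - {"x":0,"y":0,"z":0,"ax":0,"ay":0,"az":0}
    - {"x":0,"y":0,"z":0,"ax":0,"ay":0,"az":0}

```text
time_s: 9.9
tool_pos: [0.5021, -0.2015, 0.1234]
tool_rot: [180.0, 0.1, 162.9]
force: [0.4, -0.2, 0.7]
grip_width: 0.0005
grasp_force: 0.0
```

Run:
```python
from h import *
p=env.camera_params('wrist');p['extrinsics']=np.load('w6.npy')
im=cv2.imread('pics/w6.png')
hsv=cv2.cvtColor(im,40);g=cv2.cvtColor(im,6)
m=((g<150)&(g>90)).astype('uint8');m[:268]=0;m[312:]=0;m[:,:180]=0;m[:,245:]=0
n,_,s,c=cv2.connectedComponentsWithStats(m)
for i in range(1,n):
    if s[i][4]>80:print(s[i],c[i])
print(onz(p,212,294,.092))
```

```text
[186 273  59  39 859] [213.49941793 287.25378347]
[ 0.50149149 -0.20068808  0.092     ]
```

Emit:
jog_arm:
  motion:
    - {"x":0,"y":0,"z":1.2,"ax":0,"ay":0,"az":0}
    - {"x":0,"y":0,"z":1,"ax":0,"ay":0,"az":0}
    - {"x":0,"y":0,"z":0.5,"ax":0,"ay":0,"az":0}
    - {"x":0,"y":0,"z":0,"ax":0,"ay":0,"az":0}
    - {"x":0,"y":0,"z":0,"ax":0,"ay":0,"az":0}

```text
time_s: 10.4
tool_pos: [0.5014, -0.2015, 0.0953]
tool_rot: [-180.0, -0.0, 162.9]
force: [-0.1, -0.7, -0.2]
grip_width: 0.0001
grasp_force: 0.0
```

Emit:
jog_arm:
  motion:
    - {"x":0,"y":0,"z":0.3,"ax":0,"ay":0,"az":0}
    - {"x":0,"y":0,"z":0.3,"ax":0,"ay":0,"az":0}
    - {"x":0,"y":0,"z":0.2,"ax":0,"ay":0,"az":0}
    - {"x":0,"y":0,"z":0,"ax":0,"ay":0,"az":0}
    - {"x":0,"y":0,"z":0,"ax":0,"ay":0,"az":0}

```text
time_s: 10.9
tool_pos: [0.502, -0.2017, 0.088]
tool_rot: [180.0, 0.1, 162.9]
force: [0.0, -0.7, 3.3]
grip_width: 0.0004
grasp_force: 1.8
```

Pressed about 4 mm at 3.3 N. I'll press a little further to the bottom.

Emit:
jog_arm:
  motion:
    - {"x":0,"y":0,"z":0.1,"ax":0,"ay":0,"az":0}
    - {"x":0,"y":0,"z":0.1,"ax":0,"ay":0,"az":0}
    - {"x":0,"y":0,"z":0,"ax":0,"ay":0,"az":0}
    - {"x":0,"y":0,"z":0,"ax":0,"ay":0,"az":0}
    - {"x":0,"y":0,"z":0,"ax":0,"ay":0,"az":0}

```text
time_s: 11.4
tool_pos: [0.5021, -0.2017, 0.0873]
tool_rot: [179.9, 0.1, 162.9]
force: [-2.9, 2.1, 14.7]
grip_width: 0.0004
grasp_force: 7.0
```

Bottomed at 14.7 N. Lifting.

Emit:
jog_arm:
  motion:
    - {"x":0,"y":0,"z":-0.5,"ax":0,"ay":0,"az":0}
    - {"x":0,"y":0,"z":-1,"ax":0,"ay":0,"az":0}
    - {"x":0,"y":0,"z":-2,"ax":0,"ay":0,"az":0}
    - {"x":0,"y":0,"z":-3,"ax":0,"ay":0,"az":0}
    - {"x":0,"y":0,"z":-2,"ax":0,"ay":0,"az":0}

```text
time_s: 11.9
tool_pos: [0.5012, -0.2015, 0.1719]
tool_rot: [180.0, -0.0, 162.9]
force: [0.3, 0.2, 0.6]
grip_width: 0.0002
grasp_force: 0.0
```

Emit:
jog_arm:
  motion:
    - {"x":0,"y":0,"z":0,"ax":0,"ay":0,"az":0}
    - {"x":0,"y":0,"z":0,"ax":0,"ay":0,"az":0}
    - {"x":0,"y":0,"z":0,"ax":0,"ay":0,"az":0}
    - {"x":0,"y":0,"z":0,"ax":0,"ay":0,"az":0}
    - {"x":0,"y":0,"z":0,"ax":0,"ay":0,"az":0}

```text
time_s: 12.4
tool_pos: [0.5009, -0.2013, 0.1696]
tool_rot: [-180.0, -0.1, 162.9]
force: [0.2, -1.1, -0.6]
grip_width: 0.0006
grasp_force: 0.0
```

Run:
```python
from h import *
o=env.get_obs();print(o['time_s'],o['tool_pos'],o['force'])
print(env.sign_off())
```

```text
12.4 [ 0.50088661 -0.20133826  0.16964214] [ 0.16483413 -1.08474762 -0.561822  ]
the job is handed in; nothing more can be done
None
```

I slid the cuvette carriage to its end stop with the button held down and let the button up there, then pressed the detector key right down, released it and handed the job in at 12.4 s; the hand-in gave no verdict.

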